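# Run the fingertips along a row of display modules to seat them, then bar them in

## Robot

A 7-joint arm with a two-finger parallel gripper is mounted at the origin on the work surface; the furniture and walls round the work are solid. World frame = base frame: x ahead of the robot, y to its left, z up, the work surface at z = 0. Lengths are in m, angles in degrees, forces in N, time in s.
With the tool pointing down it reaches from about 0.4 to 0.85 m from the base axis. Payload 4.5 kg.
Tool frame: the origin (TCP) lies at the very end of the fingers, on their centre line; the grasp point (between the pads) lies 19 mm behind it; z points along the fingers, y is the line along which they close (so a half turn about z gives the same grasp; the last joint's range is limited). The gripper opens to 85 mm and grips with 20 to 120 N. Pads are 22 mm wide; open, the fingers measure 114 mm over their backs; the gripper's body (76 mm by 85 mm) begins 54 mm behind the grasp point. The pads swing forward as they close: fully open they stand 13 mm farther back than shut.
Start: joints at [68.514, 39.483, -11.15, 89.685, 9.013, 51.709, -12.324], TCP at [0.248, -0.574, 0.231] pointing down, gripper open.
Joint ranges: [-172.22, 172.22], [-26.19, 119.32], [-84.43, 86.54], [7.71, 146.69], [-57.33, 237.33], [2.42, 119.75], [-152.13, 152.13]. Speed limits (degrees/s): [147.25, 147.25, 180, 180, 180, 180, 180].

## Interface

Orientations are given as a 3x3 rotation matrix whose columns are the frame's x, y, z axes.
In Python, from rig import ctrl gives the robot as it stands.
- The arm moves only by the tool drive_tool, never from a script. Its arguments are lists of equal length, an entry for each row: "claw": the finger opening in cm, from 0 to 8.54; "translation": the shift along the tool's x, y, z in cm, a list of three; "turn": the turn about the tool's z in degrees. A call has 1 to 5 rows; each row shifts and turns the commanded pose from where the row before left it, along the tool's axes as they then stand; what a row does not reach is not made up. A row lasts 1/12 s, in which the tool goes at most 41.7 mm and 7.16 degrees, less where a joint would pass 70% of its speed; a pose out of reach is approached as far as the arm can. A call with a gripper value outside its range is refused whole. The fingers move at their own pace and stop on an object; "grip_force" is the grip in N (left out, the last holds). Time passes only in rows, so rows that do not move let the fingers close. It gives the time, the measured TCP pose, the force, the opening and the grip force at its end, in the units of the state.
- ctrl.state(): the state, without advancing time (a new reading comes with each control period).
- ctrl.get_image(name): name is "side" or "top"; returns the picture (400x640x3 uint8, red, green, blue); there is no depth.
- ctrl.camera_params(name): a dict with "fov_y" (degrees; the focal length in pixels is half the picture's height over the tangent of half this angle, whatever the lens; pixels are square), "cx", "cy" (the principal point, pixels), "extrinsics" (4x4, takes a point from camera to world coordinates). Camera axes: x right, y down, z forward; pixel columns grow to the right and rows downward; lengths in m; the calibration is good to about 2 mm. A picture is of the moment at which its call begins. camera_params takes no time and is no camera call.
- ctrl.finish_job(): hands the job in; it is judged then, once.
Trained networks look in the newest picture that a camera, given by its name, has taken for a name from the list of things; names that differ only in an ending like _2 or _b are one class to them, and where a whole thing is asked for, a point or a joint stands for the part that bears it (a point fixed in the world has none). Each returns a list of dicts, best first, with "p" (0 to 1); they miss things now and then, are a little off and sometimes report something else, mostly with a low value. They report only what shows in the picture. A call takes as long as a camera call. They do not tell look-alikes from the thing itself.
- ctrl.regions_of(camera, label): "mask" (400x640 bool, what is visible of it) and "rect" ([centre column, centre row, width, height] in pixels, round what is visible of it).
- ctrl.pinpoint(camera, label): "position" ([row, column] in pixels: a listed point, or the origin of a listed thing).
The state is a dict: "time": time; "qpos": joint angles; "qd": joint speeds; "effort": joint torques, N m; "ee_pos": TCP position; "tool_rot": TCP orientation; "force": force on the tool from outside, world axes, zero at the start; "ft_torque": the same for the moment, N m; "grip_width": finger opening in m; "grip_force": force on a finger pad.
Only numpy, scipy, OpenCV 4.12 (cv2) and the standard library are available. Lean on these libraries where they do the work, as an engineer would, in place of code of your own. Each camera call takes 0.05 s, during which the arm holds its last target. There are 200 camera calls.

## Task

The six display modules standing in the black rack have crept forward. Run your fingertips along the row of their near edges, pressing each one gently until every module is fully home against the back stop, and only then swing the retaining bar shut across them with a fingertip. Only touch and push: pick nothing up, and leave the things round the rack where they are.

Things in the scene. Friction and masses are not known exactly. Their poses are not given: they have to be found in the camera images.
- rack: Black antistatic rack fixed to the bench, 222 mm wide, 90 mm deep, steel pins 60 mm high. Origin at bench height; x points away from the robot along its six slots (the rack is turned up to 0.25 rad), y left, z up. Slot centres at y = +60, +36, +12, -12, -36, -60 mm; modules stand on the base at z = 14 mm. In front of x = -34 mm, for y -80 to +80 mm, only modules and bar stand.
- back_stop (a point): Middle of the fixed rubber-faced back stop rail's near face, at rack x = +42, y = 0, z = 39 mm. The rail runs along the whole row and is 14 mm high.
- bar_rest (a point): Middle of the rubber pad behind the shut bar's free end, at rack x = -46, y = -98, z = 40 mm, on a small post. The lugs that carry this post and, on the left, the hinge post (58 mm high) reach out to rack x = -66 mm.
- module_1: Display module standing loose on edge in the slot at rack y = +60 mm: 84 long (x), 6 thick (y), 62 high, 60 g, grey rim, dark screen. Origin: centre of its underside; axes like the rack's. Near edge 42 mm before the origin; fully home (far edge at the back stop) at rack x = 0. Starts 6 to 18 mm short of home, slides under less than 1 N, 1 mm side play each way. Takes at most 30 N of push.
- module_2: Display module standing loose on edge in the slot at rack y = +36 mm: 84 long (x), 6 thick (y), 62 high, 60 g, grey rim, dark screen. Origin: centre of its underside; axes like the rack's. Near edge 42 mm before the origin; fully home (far edge at the back stop) at rack x = 0. Starts 6 to 18 mm short of home, slides under less than 1 N, 1 mm side play each way. Takes at most 30 N of push.
- module_3: Display module standing loose on edge in the slot at rack y = +12 mm: 84 long (x), 6 thick (y), 62 high, 60 g, grey rim, dark screen. Origin: centre of its underside; axes like the rack's. Near edge 42 mm before the origin; fully home (far edge at the back stop) at rack x = 0. Starts 6 to 18 mm short of home, slides under less than 1 N, 1 mm side play each way. Takes at most 30 N of push.
- module_4: Display module standing loose on edge in the slot at rack y = -12 mm: 84 long (x), 6 thick (y), 62 high, 60 g, grey rim, dark screen. Origin: centre of its underside; axes like the rack's. Near edge 42 mm before the origin; fully home (far edge at the back stop) at rack x = 0. Starts 6 to 18 mm short of home, slides under less than 1 N, 1 mm side play each way. Takes at most 30 N of push.
- module_5: Display module standing loose on edge in the slot at rack y = -36 mm: 84 long (x), 6 thick (y), 62 high, 60 g, grey rim, dark screen. Origin: centre of its underside; axes like the rack's. Near edge 42 mm before the origin; fully home (far edge at the back stop) at rack x = 0. Starts 6 to 18 mm short of home, slides under less than 1 N, 1 mm side play each way. Takes at most 30 N of push.
- module_6: Display module standing loose on edge in the slot at rack y = -60 mm: 84 long (x), 6 thick (y), 62 high, 60 g, grey rim, dark screen. Origin: centre of its underside; axes like the rack's. Near edge 42 mm before the origin; fully home (far edge at the back stop) at rack x = 0. Starts 6 to 18 mm short of home, slides under less than 1 N, 1 mm side play each way. Takes at most 30 N of push.
- retaining_bar (a joint): Angle of the retaining bar, rad: 0 = shut across the modules' near edges, against its rest; grows as it swings open toward the robot and on to the left. Starts 1.4 to 1.9, limit 2.1. Seen from above it closes counter-clockwise. Stays where it is left; about 1 N at its middle swings it. Shut, its back stands 4 mm in front of modules that are home.
- bar_hinge (a point): Hinge axis (vertical) of the retaining bar, at the rack's left front corner, rack x = -48.5, y = +98 mm, 40 mm above the bench, the bar's mid height.
- bar_mid (a point): Point on the retaining bar's centre line 100 mm from its hinge. The bar is flat aluminium 5 mm thick and 12 mm high (34 to 46 mm above the bench), 211 mm from hinge to the end of its yellow cap; it may be pushed anywhere along its length.
- loupe: Bystander, to be left alone: black eyepiece-shaped loupe, 39 mm across, 42 mm high, standing at the right of the rack. Origin: centre of its underside.
- swab_tin: Bystander, to be left alone: round grey tin, 66 mm across, 40 mm high, behind the loupe. Origin: centre of its underside.
- tweezers_a: Bystander, to be left alone: steel tweezers, 122 mm long, 10 mm high, lying on the bench at the right front of the rack. Origin: centre of its underside.
- gauge_block: Bystander, to be left alone: pale grey block, 20x30x24 mm, at the left of the rack behind the bar's hinge. Origin: centre of its underside.
There are look-alikes about, which are no part of the job. What is shaped like the module_6 but red or yellow is not meant.

How it is judged (in metres and radians):
On the way:
1. all six modules are fully home (within 3 mm) while the bar still stands open (more than 1 rad) (x of each of module_1, module_2, module_3, module_4, module_5, module_6 in the frame of rack above -0.003 m and value of joint retaining_bar above 1 rad), for 0.2 s.
At the end, for the whole second after the job is handed in: All six modules stand upright in their own slots at rest, each within 3 mm of home against the back stop, and the retaining bar is shut (less than 0.05 rad, about 5 mm at its middle) (x of each of module_1, module_2, module_3, module_4, module_5, module_6 in the frame of rack above -0.003 m and angle between each of module_1, module_2, module_3, module_4, module_5, module_6's own z axis and vertical below 0.12 rad and z of each of module_1, module_2, module_3, module_4, module_5, module_6 in the frame of rack below 0.019 m and y of module_1 in the frame of rack between 0.055 and 0.065 m and y of module_2 in the frame of rack between 0.031 and 0.041 m and y of module_3 in the frame of rack between 0.007 and 0.017 m and y of module_4 in the frame of rack between -0.017 and -0.007 m and y of module_5 in the frame of rack between -0.041 and -0.031 m and y of module_6 in the frame of rack between -0.065 and -0.055 m and value of joint retaining_bar below 0.05 rad and linear speed of each of module_1, module_2, module_3, module_4, module_5, module_6 below 0.02 m/s); the robot touches nothing.
It fails at once if a module is lifted (more than 8 mm off the rack's base) or tipped (more than 0.3 rad) ((z of module_1 in the frame of rack above 0.022 m or angle between module_1's own z axis and vertical above 0.3 rad) or (z of module_2 in the frame of rack above 0.022 m or angle between module_2's own z axis and vertical above 0.3 rad) or (z of module_3 in the frame of rack above 0.022 m or angle between module_3's own z axis and vertical above 0.3 rad) or (z of module_4 in the frame of rack above 0.022 m or angle between module_4's own z axis and vertical above 0.3 rad) or (z of module_5 in the frame of rack above 0.022 m or angle between module_5's own z axis and vertical above 0.3 rad) or (z of module_6 in the frame of rack above 0.022 m or angle between module_6's own z axis and vertical above 0.3 rad)).
It fails at once if a module is pushed with more than 30 N (contact force between the fingers and module_1 above 30 N or contact force between the fingers and module_2 above 30 N or contact force between the fingers and module_3 above 30 N or contact force between the fingers and module_4 above 30 N or contact force between the fingers and module_5 above 30 N or contact force between the fingers and module_6 above 30 N).
It fails at once if a bystander is moved more than 15 mm (distance of any of loupe, swab_tin, tweezers_a, gauge_block from where it was at the start of the episode above 0.015 m).
It also fails if it takes over 64 s, if anything falls off the work surface, if the arm or the gripper's body presses on something with over 40 N, if the wrist force passes 120 N, or if a joint passes its speed limit or range.

## Working session

There is one attempt and no reset: what is moved stays moved. The work goes in short steps, Python scripts to look and compute and a tool call to move; the robot and the scene stay as the last step left them, time stands still between calls to the robot, and variables do not carry over. Pictures are saved under pics/ and viewed, at most 10 in all, crops included, and the job is handed in when it is done.

Besides the shell and the picture viewer there is one more tool, called after "Call:" as name(argument=value, ...), one argument or row to a line, values as JSON. drive_tool: Moves the arm, as the interface text tells. Its arguments: {"type":"object","properties":{"claw":{"type":"array"},"translation":{"type":"array"},"turn":{"type":"array"},"grip_force":{"type":"number"}},"required":["claw","translation","turn"]}

```bash
mkdir -p pics; cat > h.py <<'E'
import numpy as np, cv2
from rig import ctrl
def ray(cam,rc):
    p=ctrl.camera_params(cam); f=200/np.tan(np.radians(p["fov_y"])/2); E=np.array(p["extrinsics"])
    d=E[:3,:3]@np.array([(rc[1]-p["cx"])/f,(rc[0]-p["cy"])/f,1]); return E[:3,3],d
def atz(cam,rc,z):
    o,d=ray(cam,rc); return o+d*(z-o[2])/d[2]
def proj(cam,P):
    p=ctrl.camera_params(cam); f=200/np.tan(np.radians(p["fov_y"])/2); E=np.array(p["extrinsics"])
    c=E[:3,:3].T@(np.array(P)-E[:3,3]); return np.array([p["cx"]+f*c[0]/c[2],p["cy"]+f*c[1]/c[2]])
def save(cam,name): 
    im=ctrl.get_image(cam); cv2.imwrite(f"pics/{name}.png",im[:,:,::-1]); return im
E
python3 - <<'E'
from h import *
np.set_printoptions(precision=4,suppress=True)
s=ctrl.state(); print(s["time"],s["ee_pos"],s["tool_rot"],s["force"])
for c in("top","side"):
    save(c,c+"0"); p=ctrl.camera_params(c); print(c,p["fov_y"],np.array(p["extrinsics"]))
    for l,z in(("rack",0),("back_stop",.039),("bar_rest",.04),("bar_hinge",.04),("bar_mid",.04),("module_1",.014),("loupe",0),("tweezers_a",0),("swab_tin",0),("gauge_block",0)):
        for r in ctrl.pinpoint(c,l)[:9]: print(c,l,round(r["p"],2),np.round(r["position"]),atz(c,r["position"],z))
E
```

```text
0.0 [ 0.2481 -0.5729  0.2305] [[ 0.9176  0.3976 -0.0009]
 [ 0.3976 -0.9176  0.0017]
 [-0.0001 -0.0019 -1.    ]] [-0.2586 -0.6916  0.7194]
top 50.61585109843891 [[ 0.0214 -0.9953  0.0941  0.4851]
 [-0.9998 -0.0209  0.0066 -0.0304]
 [-0.0046 -0.0942 -0.9955  1.0258]
 [ 0.      0.      0.      1.    ]]
top rack 0.68 [181. 308.] [0.6295 0.011  0.    ]
top back_stop 0.62 [162. 316.] [ 0.6692 -0.0074  0.039 ]
top bar_rest 0.89 [200. 352.] [ 0.5795 -0.0949  0.04  ]
top bar_hinge 0.84 [195. 268.] [0.589  0.1024 0.04  ]
top bar_mid 0.53 [238. 258.] [0.4862 0.1232 0.04  ]
top bar_mid 0.27 [183. 304.] [0.618  0.0177 0.04  ]
top module_1 0.81 [174. 445.] [ 0.6504 -0.3188  0.014 ]
top module_1 0.76 [182. 284.] [0.6231 0.0686 0.014 ]
top module_1 0.71 [221. 430.] [ 0.536  -0.2841  0.014 ]
top module_1 0.68 [187. 333.] [ 0.6144 -0.0494  0.014 ]
top module_1 0.67 [187. 305.] [0.612  0.0183 0.014 ]
top module_1 0.6 [183. 310.] [0.6218 0.005  0.014 ]
top module_1 0.56 [184. 298.] [0.6178 0.0336 0.014 ]
top module_1 0.54 [187. 323.] [ 0.6132 -0.0258  0.014 ]
top loupe 0.67 [208. 381.] [ 0.566  -0.1673 
[... 929 characters left out ...]
0.5968 -0.0497  0.014 ]
side module_1 0.82 [229. 298.] [0.6147 0.0431 0.014 ]
side module_1 0.82 [219. 309.] [0.6138 0.0012 0.014 ]
side module_1 0.77 [148. 364.] [ 0.6445 -0.3002  0.014 ]
side module_1 0.74 [169. 397.] [ 0.527  -0.2718  0.014 ]
side module_1 0.65 [212. 316.] [ 0.6124 -0.0259  0.014 ]
side module_1 0.58 [223. 306.] [0.6108 0.0166 0.014 ]
side loupe 0.27 [177. 347.] [ 0.6281 -0.1863  0.    ]
side tweezers_a 0.39 [205. 418.] [ 0.4249 -0.1913  0.    ]
side swab_tin 0.66 [175. 348.] [ 0.6313 -0.1962 -0.    ]
side gauge_block 0.77 [262. 245.] [0.663  0.1765 0.    ]
side gauge_block 0.73 [242. 290.] [0.6142 0.0751 0.    ]
side gauge_block 0.68 [208. 317.] [ 0.6267 -0.0499  0.    ]
```

View pics/top0.png

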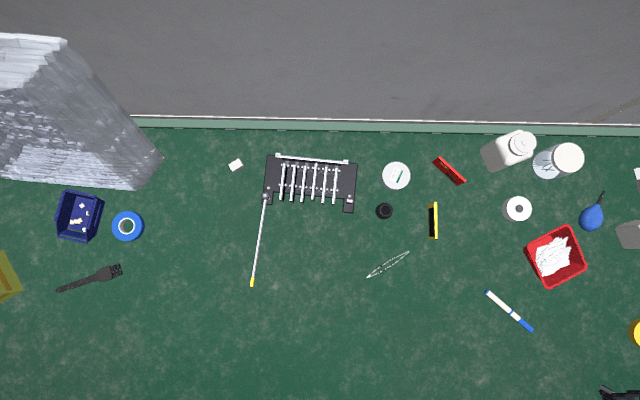

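View pics/side0.png

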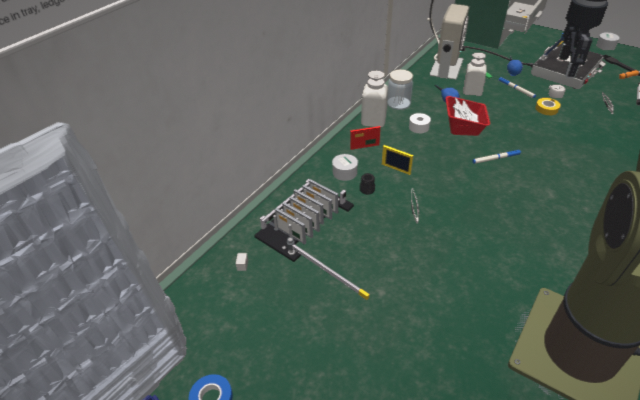

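The top view shows the rack at about (310,180), with six modules between columns 283 and 337. The bar runs from (266,197) to (252,285), open. The red and yellow look-alikes stand at (450,170) and (433,220). Next I fit the rack pose and check it with an overlay.

```bash
cat > fit.py <<'E'
from h import *
from scipy.optimize import least_squares
def R2W(q,P):
    P=np.atleast_2d(P); c,s=np.cos(q[2]),np.sin(q[2])
    return np.c_[q[0]+c*P[:,0]-s*P[:,1],q[1]+s*P[:,0]+c*P[:,1],P[:,2]]
E
python3 - <<'E'
from fit import *
np.set_printoptions(precision=4,suppress=True)
pts={"back_stop":[.042,0,.039],"bar_rest":[-.046,-.098,.04],"bar_hinge":[-.0485,.098,.04]}
ob=[];im={}
for c in("top","side"):
    im[c]=ctrl.get_image(c)
    for l in pts:
        r=ctrl.pinpoint(c,l)
        if r: ob.append((c,l,np.array(r[0]["position"])[::-1]))
    r=ctrl.pinpoint(c,"bar_mid")[0]["position"]; ob.append((c,"mid",np.array(r)[::-1]))
def full(q):
    d=dict(pts); a=q[3]; d["mid"]=[-.0485-.1*np.sin(a),.098-.1*np.cos(a),.04]; return d
def res(q):
    d=full(q); return np.concatenate([proj(c,R2W(q,d[l])[0])-p for c,l,p in ob])
f=least_squares(res,[.63,0,-.06,1.5],loss="soft_l1"); q=f.x
print(q); print([(o[0],o[1],r) for o,r in zip(ob,res(q).reshape(-1,2))])
np.save("q.npy",q)
out=[]
for c,(x0,y0,w,h) in {"top":(235,140,133,160),"side":(225,165,160,140)}.items():
    k=5 if c=="side" else 4
    k=3.6; a=cv2.resize(im[c][y0:y0+h,x0:x0+w,::-1],None,fx=k,fy=k,interpolation=cv2.INTER_CUBIC)
    def L(A,B,col):
        t=[tuple(int(v) for v in (proj(c,P)-[x0-.5,y0-.5])*k) for P in R2W(q,[A,B])]; cv2.line(a,*t,col,1)
    for y in np.array([60,36,12,-12,-36,-60])/1e3: L([-.042,y,.076],[.042,y,.076],(0,0,255))
    L([.042,-.08,.046],[.042,.08,.046],(0,255,0))
    for u,v in(((-.045,-.111),(-.045,.111)),((.045,-.111),(.045,.111))): L([*u,.014],[*v,.014],(255,255,0))
    an=q[3]; L([-.0485,.098,.046],[-.0485-.211*np.sin(an),.098-.211*np.cos(an),.046],(0,0,255))
    cv2.imwrite(f"pics/{c}1.png",a); out.append(a)
h=max(o.shape[0] for o in out)
o=np.hstack([cv2.copyMakeBorder(o,0,h-o.shape[0],0,0,0) for o in out])
s=min(1,800/o.shape[1],600/o.shape[0]);cv2.imwrite("pics/both1.png",cv2.resize(o,None,fx=s,fy=s,interpolation=cv2.INTER_AREA) if s<1 else o)
E
```

```text
[ 0.6308  0.0067 -0.0583  1.6283]
[('top', 'back_stop', array([ 27.7169, -22.8535])), ('top', 'bar_rest', array([-1.1547,  0.404 ])), ('top', 'bar_hinge', array([-0.8004,  2.3723])), ('top', 'mid', array([-0.0138, -0.8309])), ('side', 'back_stop', array([-3.3503,  1.3895])), ('side', 'bar_rest', array([ 2.4604, -2.6817])), ('side', 'bar_hinge', array([0.9142, 0.2067])), ('side', 'mid', array([-0.1711, -0.3497]))]
```

View pics/top1.png

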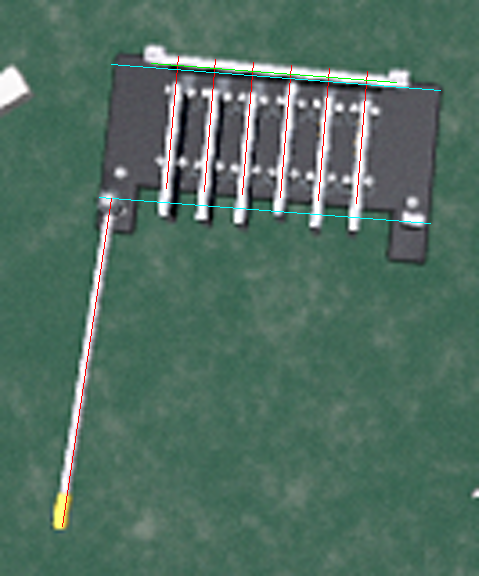

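View pics/side1.png

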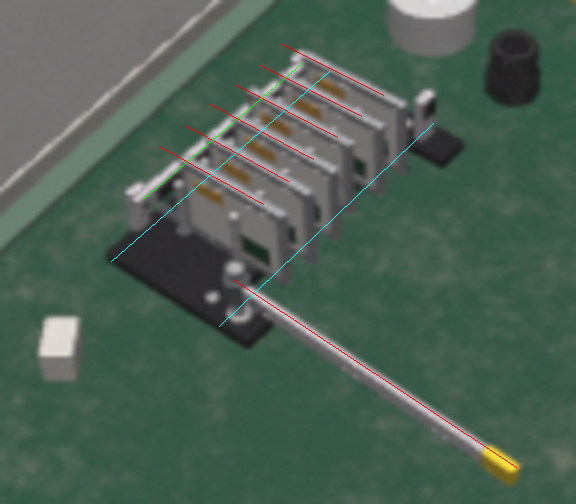

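```bash
python3 - <<'E'
from fit import *
np.set_printoptions(precision=4,suppress=True)
def P(x,y): return np.array([235+x/3.6-.5,140+y/3.6-.5])[::-1]
for n,p,z in[("FL",(117,54),.014),("FR",(440,89),.014),("NRlug",(427,263),.014),("NLlug",(132,233),.014),
 ("railL",(163,61),.046),("railR",(392,77),.046),("m1n",(165,216),.076),("m6n",(354,231),.076),("m1f",(178,84),.076),("m6f",(364,98),.076),("hinge",(112,201),.058),("rest",(412,214),.046),("cap",(60,528),.046),("m2n",(202,220),.076),("m3n",(240,224),.076),("m4n",(279,214),.076),("m5n",(316,228),.076)]: print(n,atz("top",P(*p),z))
E
```

```text
FL [0.6896 0.1116 0.014 ]
FR [ 0.6702 -0.1065  0.014 ]
NRlug [ 0.5528 -0.0995  0.014 ]
NLlug [0.5687 0.0976 0.014 ]
railL [0.6792 0.0769 0.046 ]
railR [ 0.6716 -0.0727  0.046 ]
m1n [0.5747 0.0694 0.076 ]
m6n [ 0.5677 -0.0493  0.076 ]
m1f [0.6587 0.0637 0.076 ]
m6f [ 0.6521 -0.054   0.076 ]
hinge [0.5853 0.1055 0.058 ]
rest [ 0.5822 -0.0871  0.046 ]
cap [0.3773 0.1331 0.046 ]
m2n [0.5727 0.0461 0.076 ]
m3n [0.5706 0.0222 0.076 ]
m4n [ 0.5775 -0.0021  0.076 ]
m5n [ 0.5691 -0.0254  0.076 ]
```

Call:
drive_tool(
  claw=[0, 0, 0, 0, 0],
  translation=[
    [0, -4, 0],
    [0, -4, 0],
    [0, -4, 0],
    [0, -4, 0],
    [0, 0, 0],
  ],
  turn=[7, 7, 7, 6, 0],
  grip_force=40,
)

```text
time: 2.02
ee_pos: [0.21, -0.408, 0.2303]
tool_rot: [[0.998, -0.062, -0.006], [-0.062, -0.998, 0.013], [-0.007, -0.012, -1.0]]
force: [-0.6, 0.8, 0.1]
grip_width: 0.0256
grip_force: 0.0
```

Call:
drive_tool(
  claw=[0, 0, 0, 0, 0],
  translation=[
    [2.4, -3.2, 0],
    [2.4, -3.2, 0],
    [2.4, -3.2, 0],
    [2.4, -3.2, 0],
    [2.4, -3.2, 0],
  ],
  turn=[0, 0, 0, 0, 0],
)

```text
time: 2.43
ee_pos: [0.3441, -0.2656, 0.2316]
tool_rot: [[0.998, -0.062, 0.001], [-0.062, -0.998, -0.001], [0.001, 0.0, -1.0]]
force: [0.8, -0.3, -0.2]
grip_width: 0.0
grip_force: 0.0
```

Call:
drive_tool(
  claw=[0, 0, 0, 0, 0],
  translation=[
    [2.4, -3.2, 0],
    [2.4, -3.2, 0],
    [2.4, -3.2, 0],
    [2.4, -3.2, 0],
    [2.4, -3.2, 0],
  ],
  turn=[0, 0, 0, 0, 0],
)

```text
time: 2.85
ee_pos: [0.474, -0.1128, 0.2316]
tool_rot: [[0.998, -0.061, 0.001], [-0.061, -0.998, -0.0], [0.001, 0.0, -1.0]]
force: [1.0, -0.7, -0.5]
grip_width: 0.0001
grip_force: 0.0
```

Call:
drive_tool(
  claw=[0, 0, 0, 0, 0],
  translation=[
    [2.4, -3.2, 0],
    [1.0, -2.0, 2.5],
    [0, 0, 3.5],
    [0, 0, 1.5],
    [0, 0, 0],
  ],
  turn=[0, 0, 0, 0, 0],
)

```text
time: 3.27
ee_pos: [0.5078, -0.0639, 0.1533]
tool_rot: [[0.998, -0.06, -0.007], [-0.06, -0.998, 0.001], [-0.007, -0.0, -1.0]]
force: [-0.7, -1.0, -0.5]
grip_width: -0.0002
grip_force: 0.0
```

```bash
python3 - <<'E'
from fit import *
np.set_printoptions(precision=4,suppress=True)
s=ctrl.state();print(s["ee_pos"],s["tool_rot"],s["force"])
e=np.array(s["ee_pos"]);c,n=np.cos(-.062),np.sin(-.062);d=e[:2]-[.6305,.0067];print("rack",c*d[0]+n*d[1],-n*d[0]+c*d[1])
E
```

```text
[ 0.5078 -0.0639  0.1533] [[ 0.9982 -0.06   -0.0065]
 [-0.06   -0.9982  0.0006]
 [-0.0065 -0.0002 -1.    ]] [-0.6694 -1.0228 -0.4764]
rack -0.1180844396410848 -0.07801722183975698
```

Call:
drive_tool(
  claw=[0, 0, 0, 0, 0],
  translation=[
    [0, -1.5, 3.0],
    [0, -1.5, 3.5],
    [0, 0, 3.0],
    [0, 0, 1.7],
    [0, 0, 0],
  ],
  turn=[0, 0, 0, 0, 0],
)

```text
time: 3.68
ee_pos: [0.5106, -0.0348, 0.0423]
tool_rot: [[0.998, -0.062, -0.004], [-0.062, -0.998, 0.0], [-0.004, 0.0, -1.0]]
force: [0.1, -0.8, 0.7]
grip_width: 0.0001
grip_force: 0.0
```

Call:
drive_tool(
  claw=[0, 0, 0, 0, 0],
  translation=[
    [1.0, 0, 0],
    [1.0, 0, 0],
    [0.5, 0, 0],
    [0.5, 0, 0],
    [0, 0, 0],
  ],
  turn=[0, 0, 0, 0, 0],
)

```text
time: 4.1
ee_pos: [0.5435, -0.0371, 0.0456]
tool_rot: [[0.998, -0.063, 0.004], [-0.063, -0.998, -0.0], [0.004, -0.0, -1.0]]
force: [0.3, 0.3, -0.6]
grip_width: 0.0001
grip_force: 0.0
```

```bash
cat > st.py <<'E'
from fit import *
np.set_printoptions(precision=4,suppress=True)
s=ctrl.state();e=np.array(s["ee_pos"]);c,n=np.cos(-.062),np.sin(-.062);d=e[:2]-[.6305,.0067];print("rack",c*d[0]+n*d[1],-n*d[0]+c*d[1],"z",e[2],s["force"],s["time"])
E
python3 st.py; python3 -c "
from h import *
cv2.imwrite('pics/c1.png',cv2.resize(ctrl.get_image('top')[140:300,235:395,::-1],None,fx=3.6,fy=3.6,interpolation=2))"
```

```text
rack -0.08409811793086272 -0.0491517172613202 z 0.04564401425745683 [ 0.2554  0.3078 -0.6175] 4.1
```

View pics/c1.png

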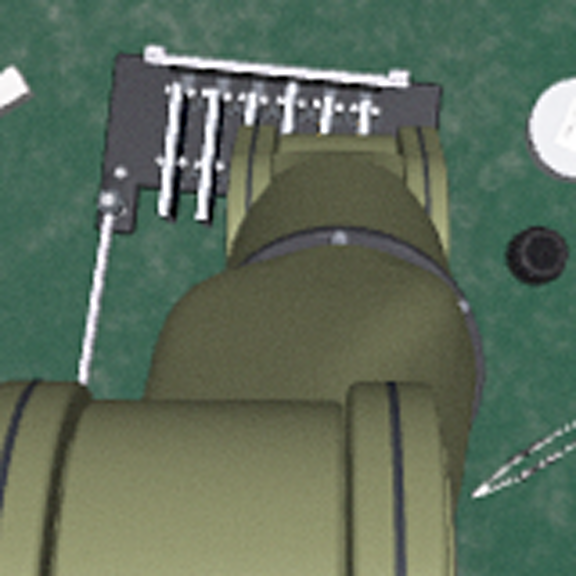

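The arm covers the front of the row but nothing has been disturbed. The free modules 1 and 2 show at columns 165 and 205. I advance slowly by touch.

Call:
drive_tool(
  claw=[0, 0, 0, 0, 0],
  translation=[
    [0.5, 0, 0.6],
    [0.5, 0, 0],
    [0.4, 0, 0],
    [0.4, 0, 0],
    [0.4, 0, 0],
  ],
  turn=[0, 0, 0, 0, 0],
)

```text
time: 4.57
ee_pos: [0.5636, -0.0381, 0.0382]
tool_rot: [[0.998, -0.062, -0.001], [-0.062, -0.998, -0.0], [-0.001, 0.0, -1.0]]
force: [-0.9, -0.4, 0.0]
grip_width: -0.0001
grip_force: 0.4
```

Call:
drive_tool(
  claw=[0, 0, 0, 0, 0],
  translation=[
    [0.2, 0, 0],
    [0.2, 0, 0],
    [0.1, 0, 0],
    [0.1, 0, 0],
    [0, 0, 0],
  ],
  turn=[0, 0, 0, 0, 0],
)

```text
time: 4.98
ee_pos: [0.5695, -0.0385, 0.0383]
tool_rot: [[0.998, -0.062, 0.0], [-0.062, -0.998, -0.0], [0.0, 0.0, -1.0]]
force: [-2.1, 0.0, -0.6]
grip_width: 0.0001
grip_force: 0.2
```

```bash
python3 st.py
```

```text
rack -0.05806419765056422 -0.04893592372792503 z 0.03827717161290293 [-2.0529  0.0198 -0.584 ] 4.9833
```

Call:
drive_tool(
  claw=[0, 0, 0],
  translation=[
    [0.15, 0, 0],
    [0.15, 0, 0],
    [0, 0, 0],
  ],
  turn=[0, 0, 0],
)

```text
time: 5.23
ee_pos: [0.5729, -0.0387, 0.0384]
tool_rot: [[0.998, -0.062, 0.001], [-0.062, -0.998, -0.0], [0.001, 0.0, -1.0]]
force: [-0.6, -0.8, -0.8]
grip_width: -0.0001
grip_force: 0.2
```

Call:
drive_tool(
  claw=[0, 0, 0],
  translation=[
    [0.1, 0, 0],
    [0, 0, 0],
    [0, 0, 0],
  ],
  turn=[0, 0, 0],
)

```text
time: 5.48
ee_pos: [0.5734, -0.0388, 0.0383]
tool_rot: [[0.998, -0.062, -0.0], [-0.062, -0.998, -0.0], [-0.0, 0.0, -1.0]]
force: [-1.3, 0.3, 0.9]
grip_width: 0.0001
grip_force: 0.4
```

Call:
drive_tool(
  claw=[0, 0, 0],
  translation=[
    [0.1, 0, 0],
    [0, 0, 0],
    [0, 0, 0],
  ],
  turn=[0, 0, 0],
)

```text
time: 5.73
ee_pos: [0.5737, -0.0388, 0.0382]
tool_rot: [[0.998, -0.062, -0.002], [-0.062, -0.998, -0.0], [-0.002, 0.0, -1.0]]
force: [-1.9, 0.1, 2.0]
grip_width: -0.0005
grip_force: 1.4
```

Call:
drive_tool(
  claw=[0, 0, 0],
  translation=[
    [0.1, 0, 0],
    [0, 0, 0],
    [0, 0, 0],
  ],
  turn=[0, 0, 0],
)

```text
time: 5.98
ee_pos: [0.5737, -0.0388, 0.0381]
tool_rot: [[0.998, -0.062, -0.003], [-0.062, -0.998, 0.0], [-0.003, 0.0, -1.0]]
force: [-5.5, 0.3, 2.7]
grip_width: -0.0003
grip_force: 4.4
```

Call:
drive_tool(
  claw=[0, 0, 0],
  translation=[
    [0.1, 0, 0],
    [0, 0, 0],
    [0, 0, 0],
  ],
  turn=[0, 0, 0],
)

```text
time: 6.23
ee_pos: [0.5737, -0.0389, 0.0381]
tool_rot: [[0.998, -0.063, -0.005], [-0.063, -0.998, 0.0], [-0.005, 0.0, -1.0]]
force: [-6.6, 0.4, 4.4]
grip_width: -0.0
grip_force: 5.3
```

Call:
drive_tool(
  claw=[0, 0, 0],
  translation=[
    [0.1, 0, 0],
    [0, 0, 0],
    [0, 0, 0],
  ],
  turn=[0, 0, 0],
)

```text
time: 6.48
ee_pos: [0.5737, -0.0389, 0.0381]
tool_rot: [[0.998, -0.063, -0.007], [-0.063, -0.998, 0.0], [-0.007, 0.0, -1.0]]
force: [-8.0, 1.1, 6.3]
grip_width: -0.0004
grip_force: 6.3
```

Contact is firm at rack x = -53.8 mm, and I expected about -53. Next is the middle pair.

Call:
drive_tool(
  claw=[0, 0, 0, 0, 0],
  translation=[
    [-1.5, 0, 0],
    [-1.8, 0, 0],
    [0, -2.4, 0],
    [0, -2.4, 0],
    [0, 0, 0],
  ],
  turn=[0, 0, 0, 0, 0],
)

```text
time: 6.9
ee_pos: [0.5496, 0.0179, 0.0385]
tool_rot: [[0.998, -0.055, 0.004], [-0.055, -0.998, 0.005], [0.004, -0.006, -1.0]]
force: [-0.1, 1.6, -0.3]
grip_width: 0.0
grip_force: 0.0
```

Call:
drive_tool(
  claw=[0, 0, 0, 0, 0],
  translation=[
    [0.5, 0, 0],
    [0.5, 0, 0],
    [0.4, 0, 0],
    [0.4, 0, 0],
    [0, 0, 0],
  ],
  turn=[0, 0, 0, 0, 0],
)

```text
time: 7.32
ee_pos: [0.567, 0.0086, 0.0384]
tool_rot: [[0.998, -0.064, 0.002], [-0.064, -0.998, -0.001], [0.002, 0.001, -1.0]]
force: [0.3, -0.4, -0.3]
grip_width: -0.0001
grip_force: 0.0
```

```bash
python3 st.py
```

```text
rack -0.06350344395104868 -0.002037469422363437 z 0.03835521854955406 [ 0.327  -0.431  -0.3134] 7.3167
```

Call:
drive_tool(
  claw=[0, 0, 0, 0, 0],
  translation=[
    [0.3, -0.2, 0],
    [0.2, 0, 0],
    [0.2, 0, 0],
    [0.2, 0, 0],
    [0, 0, 0],
  ],
  turn=[0, 0, 0, 0, 0],
)

```text
time: 7.73
ee_pos: [0.5745, 0.0109, 0.0382]
tool_rot: [[0.998, -0.063, -0.001], [-0.063, -0.998, -0.0], [-0.0, 0.0, -1.0]]
force: [-1.4, -0.3, 0.2]
grip_width: -0.0002
grip_force: 0.7
```

Call:
drive_tool(
  claw=[0, 0, 0],
  translation=[
    [0.15, 0, 0],
    [0, 0, 0],
    [0, 0, 0],
  ],
  turn=[0, 0, 0],
)

```text
time: 7.98
ee_pos: [0.5758, 0.0109, 0.0382]
tool_rot: [[0.998, -0.063, -0.001], [-0.063, -0.998, -0.0], [-0.001, 0.0, -1.0]]
force: [-1.8, -2.2, -0.3]
grip_width: -0.0002
grip_force: 1.0
```

Call:
drive_tool(
  claw=[0, 0, 0],
  translation=[
    [0.15, 0, 0],
    [0, 0, 0],
    [0, 0, 0],
  ],
  turn=[0, 0, 0],
)

```text
time: 8.23
ee_pos: [0.5774, 0.011, 0.0382]
tool_rot: [[0.998, -0.062, -0.0], [-0.062, -0.998, -0.0], [-0.0, 0.0, -1.0]]
force: [-2.8, 0.2, 0.9]
grip_width: -0.0001
grip_force: 1.2
```

Call:
drive_tool(
  claw=[0, 0, 0],
  translation=[
    [0.15, 0, 0],
    [0, 0, 0],
    [0, 0, 0],
  ],
  turn=[0, 0, 0],
)

```text
time: 8.48
ee_pos: [0.5778, 0.0114, 0.0381]
tool_rot: [[0.998, -0.062, -0.003], [-0.062, -0.998, 0.0], [-0.003, -0.0, -1.0]]
force: [-4.7, -0.4, 2.2]
grip_width: -0.0
grip_force: 2.6
```

```bash
python3 st.py
```

```text
rack -0.05291707479981885 0.001465494448297335 z 0.03811838130624738 [-4.6988 -0.4036  2.1515] 8.4833
```

Call:
drive_tool(
  claw=[0, 0, 0],
  translation=[
    [0.15, 0, 0],
    [0, 0, 0],
    [0, 0, 0],
  ],
  turn=[0, 0, 0],
)

```text
time: 8.73
ee_pos: [0.5778, 0.0114, 0.0381]
tool_rot: [[0.998, -0.062, -0.006], [-0.062, -0.998, 0.0], [-0.006, -0.0, -1.0]]
force: [-6.6, 0.6, 4.7]
grip_width: 0.0001
grip_force: 5.4
```

Call:
drive_tool(
  claw=[0, 0, 0, 0, 0],
  translation=[
    [-1.5, 0, 0],
    [-1.6, 0, 0],
    [0, -2.4, 0],
    [0, -2.3, 0],
    [0, 0, 0],
  ],
  turn=[0, 0, 1, 0, 0],
)

```text
time: 9.15
ee_pos: [0.5554, 0.0674, 0.0387]
tool_rot: [[0.997, -0.072, 0.005], [-0.072, -0.997, 0.006], [0.005, -0.007, -1.0]]
force: [-0.4, 1.6, 0.1]
grip_width: -0.0001
grip_force: 0.0
```

Call:
drive_tool(
  claw=[0, 0, 0, 0, 0],
  translation=[
    [0.4, 0, 0],
    [0.4, 0, 0],
    [0.4, 0, 0],
    [0.3, 0, 0],
    [0, 0, 0],
  ],
  turn=[0, 0, 0, 0, 0],
)

```text
time: 9.57
ee_pos: [0.5691, 0.0573, 0.0384]
tool_rot: [[0.997, -0.082, 0.001], [-0.082, -0.997, -0.001], [0.001, 0.0, -1.0]]
force: [-0.2, 0.8, -0.1]
grip_width: 0.0
grip_force: 0.3
```

```bash
python3 st.py
```

```text
rack -0.06444679699748075 0.04672972252337698 z 0.03842166304923697 [-0.1923  0.8198 -0.1193] 9.5667
```

Call:
drive_tool(
  claw=[0, 0, 0, 0, 0],
  translation=[
    [0.3, 0, 0],
    [0.3, 0, 0],
    [0.2, 0, 0],
    [0.2, 0, 0],
    [0, 0, 0],
  ],
  turn=[0, 0, 0, 0, 0],
)

```text
time: 9.98
ee_pos: [0.5785, 0.0576, 0.0383]
tool_rot: [[0.997, -0.08, 0.001], [-0.08, -0.997, -0.0], [0.001, -0.0, -1.0]]
force: [-1.3, 0.1, 0.9]
grip_width: 0.0002
grip_force: 1.1
```

Call:
drive_tool(
  claw=[0, 0, 0],
  translation=[
    [0.2, 0, 0],
    [0, 0, 0],
    [0, 0, 0],
  ],
  turn=[0, 0, 0],
)

```text
time: 10.23
ee_pos: [0.5801, 0.0576, 0.0383]
tool_rot: [[0.997, -0.08, 0.001], [-0.08, -0.997, -0.0], [0.001, -0.0, -1.0]]
force: [-1.5, 0.1, 1.0]
grip_width: -0.0003
grip_force: 1.3
```

Call:
drive_tool(
  claw=[0, 0, 0],
  translation=[
    [0.15, 0, 0],
    [0, 0, 0],
    [0, 0, 0],
  ],
  turn=[0, 0, 0],
)

```text
time: 10.48
ee_pos: [0.5815, 0.0574, 0.0383]
tool_rot: [[0.997, -0.08, 0.0], [-0.08, -0.997, -0.0], [0.0, 0.0, -1.0]]
force: [-0.7, -0.2, 2.3]
grip_width: -0.0
grip_force: 1.6
```

Call:
drive_tool(
  claw=[0, 0, 0],
  translation=[
    [0.15, 0, 0],
    [0, 0, 0],
    [0, 0, 0],
  ],
  turn=[0, 0, 0],
)

```text
time: 10.73
ee_pos: [0.5816, 0.0574, 0.0382]
tool_rot: [[0.997, -0.08, -0.002], [-0.08, -0.997, -0.0], [-0.002, 0.0, -1.0]]
force: [-4.1, 0.3, 4.7]
grip_width: 0.0
grip_force: 3.5
```

Call:
drive_tool(
  claw=[0, 0, 0, 0, 0],
  translation=[
    [0.1, 0, 0],
    [0, 0, 0],
    [-3.0, 0, 0],
    [-1.5, 0, -3.0],
    [0, 0, -4.0],
  ],
  turn=[0, 0, 0, 0, 0],
)

```text
time: 11.15
ee_pos: [0.533, 0.0609, 0.1058]
tool_rot: [[0.997, -0.078, -0.011], [-0.078, -0.997, -0.001], [-0.011, 0.002, -1.0]]
force: [1.3, -0.1, 0.8]
grip_width: 0.0001
grip_force: 0.0
```

Call:
drive_tool(
  claw=[0, 0, 0, 0, 0],
  translation=[
    [-2.5, -2.5, 0],
    [-2.5, -2.5, 0],
    [-2.5, -2.5, 0],
    [-0.5, -2.5, 0],
    [0, 0, 0],
  ],
  turn=[0, 0, 0, 0, 0],
)

```text
time: 11.57
ee_pos: [0.4665, 0.1742, 0.1084]
tool_rot: [[0.998, -0.07, 0.002], [-0.07, -0.998, 0.005], [0.001, -0.005, -1.0]]
force: [1.1, 0.6, -0.3]
grip_width: 0.0001
grip_force: 0.0
```

```bash
python3 st.py; python3 -c "
from h import *
print(ctrl.state()['ee_pos'])
cv2.imwrite('pics/s2.png',cv2.resize(ctrl.get_image('side')[155:315,225:385,::-1],None,fx=3.6,fy=3.6,interpolation=2))
cv2.imwrite('pics/t2.png',cv2.resize(ctrl.get_image('top')[140:300,205:365,::-1],None,fx=3.6,fy=3.6,interpolation=2))"
```

```text
rack -0.174077446694678 0.1569707981756007 z 0.10837026181376153 [ 1.0801  0.5701 -0.2744] 11.5667
[0.46648298 0.17415509 0.10837026]
```

View pics/t2.png

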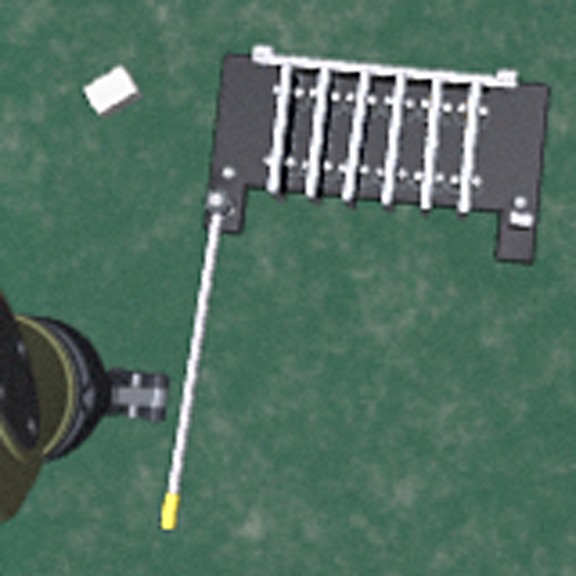

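View pics/s2.png

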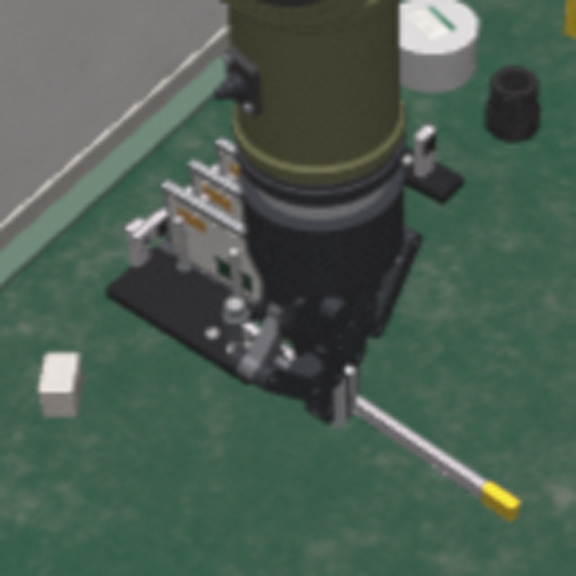

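Top view: all six modules meet the back rail, their near ends in one straight line from (275,192) to (465,211). The bar is still open, with the finger to its left at (150,395). Now I plan the closing arc.

```bash
cat > arc.py <<'E'
from h import *
np.set_printoptions(precision=2,suppress=True)
s=ctrl.state();e=np.array(s["ee_pos"]);c,n=np.cos(-.08),np.sin(-.08);d=e[:2]-[.6305,.0057]
p=np.array([c*d[0]+n*d[1],-n*d[0]+c*d[1]])
print(s["tool_rot"][0],"rack mm",p*1e3,"z",e[2]*1e3,s["force"],s["time"])
prev=p
for a in np.r_[1.62,np.arange(1.5,-.01,-.1)]:
    h=.011*abs(np.cos(a))+.0145*abs(np.sin(a))
    w=np.array([-.0485,.098])+.115*np.array([-np.sin(a),-np.cos(a)])-np.array([np.cos(a),-np.sin(a)])*(.0025+h)
    print(round(a,2),w*1e3,"step cm tool",(w-prev)*[100,-100]); prev=w
E
python3 arc.py
```

```text
[ 1.   -0.08  0.  ] rack mm [-174.7   149.26] z 108.3567533075953 [ 0.01 -0.72 -1.16] 11.6667
1.62 [-162.5   121.16] step cm tool [1.22 2.81]
1.5 [-164.47  107.56] step cm tool [-0.2   1.36]
1.4 [-165.     96.84] step cm tool [-0.05  1.07]
1.3 [-164.5    85.94] step cm tool [0.05 1.09]
1.2 [-162.93   74.97] step cm tool [0.16 1.1 ]
1.1 [-160.25   64.03] step cm tool [0.27 1.09]
1.0 [-156.42   53.24] step cm tool [0.38 1.08]
0.9 [-151.45   42.73] step cm tool [0.5  1.05]
0.8 [-145.32   32.63] step cm tool [0.61 1.01]
0.7 [-138.08   23.09] step cm tool [0.72 0.95]
0.6 [-129.75   14.25] step cm tool [0.83 0.88]
0.5 [-120.4     6.24] step cm tool [0.93 0.8 ]
0.4 [-110.12   -0.8 ] step cm tool [1.03 0.7 ]
0.3 [-99.01  -6.75] step cm tool [1.11 0.59]
0.2 [-87.19 -11.5 ] step cm tool [1.18 0.47]
0.1 [-74.8  -14.94] step cm tool [1.24 0.34]
-0.0 [-62. -17.] step cm tool [1.28 0.21]
```

Call:
drive_tool(
  claw=[0, 0, 0, 0],
  translation=[
    [0, 0, 3.5],
    [0, 0, 3.3],
    [0, 0, 1.0],
    [0, 0, 0],
  ],
  turn=[0, 0, 0, 0],
)

```text
time: 12.0
ee_pos: [0.4666, 0.1649, 0.0282]
tool_rot: [[0.997, -0.082, -0.004], [-0.082, -0.997, -0.002], [-0.003, 0.003, -1.0]]
force: [0.7, -0.3, -0.8]
grip_width: 0.0002
grip_force: 0.0
```

```bash
python3 arc.py|head -3
```

```text
[ 1.   -0.08 -0.  ] rack mm [-176.11  145.58] z 28.170960134309826 [ 0.66 -0.29 -0.82] 12.0
1.62 [-162.5   121.16] step cm tool [1.36 2.44]
1.5 [-164.47  107.56] step cm tool [-0.2   1.36]
```

Call:
drive_tool(
  claw=[0, 0, 0, 0, 0],
  translation=[
    [0.6, 1.0, 0],
    [0.6, 1.0, 0],
    [0, 0.7, 0],
    [0, 0.7, 0],
    [0, 0.7, 0],
  ],
  turn=[0, 0, 0, 0, 0],
)

```text
time: 12.42
ee_pos: [0.4768, 0.1241, 0.0313]
tool_rot: [[0.997, -0.081, 0.002], [-0.081, -0.997, 0.0], [0.002, -0.001, -1.0]]
force: [0.4, 1.0, 0.9]
grip_width: 0.0002
grip_force: 0.4
```

Call:
drive_tool(
  claw=[0, 0, 0, 0, 0],
  translation=[
    [0, 0.8, 0],
    [0, 0.8, 0],
    [0.1, 1.0, 0],
    [0.1, 1.0, 0],
    [0.2, 1.0, 0],
  ],
  turn=[0, 0, 0, 0, 0],
)

```text
time: 12.83
ee_pos: [0.4758, 0.0778, 0.0303]
tool_rot: [[0.997, -0.08, -0.001], [-0.08, -0.997, -0.0], [-0.001, 0.0, -1.0]]
force: [0.0, 0.1, 0.9]
grip_width: 0.0
grip_force: 0.3
```

```bash
python3 arc.py|head -1
```

```text
[ 1.   -0.08 -0.  ] rack mm [-159.96   59.51] z 30.25124374739531 [0.04 0.07 0.89] 12.8333
```

Call:
drive_tool(
  claw=[0, 0, 0, 0, 0],
  translation=[
    [0.3, 0.7, 0],
    [0.5, 1.0, 0],
    [0.6, 1.0, 0],
    [0.7, 1.0, 0],
    [0.8, 0.9, 0],
  ],
  turn=[0, 0, 0, 0, 0],
)

```text
time: 13.25
ee_pos: [0.5019, 0.0292, 0.0302]
tool_rot: [[0.997, -0.08, -0.0], [-0.08, -0.997, -0.0], [-0.0, 0.001, -1.0]]
force: [-0.3, 0.9, -0.6]
grip_width: 0.0001
grip_force: 0.3
```

Call:
drive_tool(
  claw=[0, 0, 0, 0, 0],
  translation=[
    [0.9, 0.8, 0],
    [1.0, 0.7, 0],
    [1.1, 0.6, 0],
    [0.6, 0.3, 0],
    [0, 0, 0],
  ],
  turn=[0, 0, 0, 0, 0],
)

```text
time: 13.67
ee_pos: [0.5377, 0.0022, 0.0304]
tool_rot: [[0.997, -0.082, 0.003], [-0.082, -0.997, -0.001], [0.003, 0.001, -1.0]]
force: [0.2, 0.1, 0.6]
grip_width: -0.0
grip_force: 0.0
```

```bash
python3 arc.py|head -1
```

```text
[ 1.   -0.08  0.  ] rack mm [-92.24 -10.93] z 30.41851814280613 [0.23 0.12 0.58] 13.6667
```

Bar should now be near 0.25 rad. I close it slowly.

Call:
drive_tool(
  claw=[0, 0, 0, 0, 0],
  translation=[
    [0.6, 0.2, 0],
    [0.6, 0.2, 0],
    [0.5, 0, 0],
    [0.5, 0, 0],
    [0.3, 0, 0],
  ],
  turn=[0, 0, 0, 0, 0],
)

```text
time: 14.08
ee_pos: [0.5608, -0.0021, 0.0303]
tool_rot: [[0.997, -0.08, 0.0], [-0.08, -0.997, -0.0], [0.0, 0.0, -1.0]]
force: [-0.6, 0.5, -0.2]
grip_width: 0.0001
grip_force: 0.3
```

Call:
drive_tool(
  claw=[0, 0, 0, 0],
  translation=[
    [0.2, 0, 0],
    [0.2, 0, 0],
    [0, 0, 0],
    [0, 0, 0],
  ],
  turn=[0, 0, 0, 0],
)

```text
time: 14.42
ee_pos: [0.5638, -0.0022, 0.0302]
tool_rot: [[0.997, -0.08, -0.0], [-0.08, -0.997, 0.0], [-0.0, 0.0, -1.0]]
force: [-0.5, -1.1, -1.1]
grip_width: -0.0006
grip_force: 0.3
```

```bash
python3 arc.py|head -1
```

```text
[ 1.   -0.08 -0.  ] rack mm [-65.82 -13.25] z 30.210516522918624 [-0.5  -1.08 -1.12] 14.4167
```

Call:
drive_tool(
  claw=[0, 0, 0, 0],
  translation=[
    [0.15, 0, 0],
    [0.15, 0, 0],
    [0, 0, 0],
    [0, 0, 0],
  ],
  turn=[0, 0, 0, 0],
)

```text
time: 14.75
ee_pos: [0.5639, -0.0023, 0.0301]
tool_rot: [[0.997, -0.079, -0.006], [-0.079, -0.997, 0.0], [-0.006, 0.0, -1.0]]
force: [-5.6, 0.5, 4.4]
grip_width: 0.0001
grip_force: 3.0
```

Call:
drive_tool(
  claw=[0, 0, 0],
  translation=[
    [0.15, 0, 0],
    [0, 0, 0],
    [0, 0, 0],
  ],
  turn=[0, 0, 0],
)

```text
time: 15.0
ee_pos: [0.5639, -0.0024, 0.03]
tool_rot: [[0.997, -0.079, -0.009], [-0.079, -0.997, 0.0], [-0.009, 0.001, -1.0]]
force: [-8.0, 2.3, 5.7]
grip_width: -0.0
grip_force: 4.2
```

Call:
drive_tool(
  claw=[0, 0, 0],
  translation=[
    [0.15, 0, 0],
    [0, 0, 0],
    [0, 0, 0],
  ],
  turn=[0, 0, 0],
)

```text
time: 15.25
ee_pos: [0.5639, -0.0023, 0.0298]
tool_rot: [[0.997, -0.079, -0.012], [-0.079, -0.997, 0.0], [-0.012, 0.001, -1.0]]
force: [-10.5, 0.9, 6.7]
grip_width: 0.0003
grip_force: 5.3
```

Call:
drive_tool(
  claw=[0, 0, 0, 0, 0],
  translation=[
    [-1.5, 0, 0],
    [-3.0, 0, 0],
    [-3.0, 0, 0],
    [-3.0, 0, -3.0],
    [-3.0, 0, -3.0],
  ],
  turn=[0, 0, 0, 0, 0],
)

```text
time: 15.67
ee_pos: [0.4349, 0.008, 0.0888]
tool_rot: [[0.997, -0.08, -0.002], [-0.08, -0.997, -0.0], [-0.002, 0.0, -1.0]]
force: [0.9, 1.0, 2.0]
grip_width: -0.0004
grip_force: 0.0
```

Call:
drive_tool(
  claw=[0, 0, 0, 0, 0],
  translation=[
    [-2, -2, -3.0],
    [0, -3, 0],
    [0, -3, 0],
    [0, -3, 0],
    [0, 0, 0],
  ],
  turn=[0, 0, 0, 0, 0],
)

```text
time: 16.08
ee_pos: [0.4275, 0.127, 0.1197]
tool_rot: [[0.998, -0.07, 0.005], [-0.07, -0.998, 0.006], [0.005, -0.007, -1.0]]
force: [0.7, 0.4, 0.1]
grip_width: 0.0001
grip_force: 0.0
```

```bash
python3 - <<'E'
from fit import *
im=ctrl.get_image('top');x0,y0,w,h,k=255,145,110,80,7
a=cv2.resize(im[y0:y0+h,x0:x0+w,::-1],None,fx=k,fy=k,interpolation=2)
q=[.6305,.0057,-.08]
def L(A,B,col):
    t=[tuple(int(v) for v in (proj('top',P)-[x0-.5,y0-.5])*k) for P in R2W(q,[A,B])]; cv2.line(a,*t,col,1)
L([-.0485,.098,.046],[-.0485,-.113,.046],(0,0,255))
L([-.042,.07,.076],[-.042,-.07,.076],(0,255,0))
L([.042,.07,.076],[.042,-.07,.076],(0,255,0))
cv2.imwrite('pics/t3.png',a)
E
```

```text
(no output)
```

View pics/t3.png

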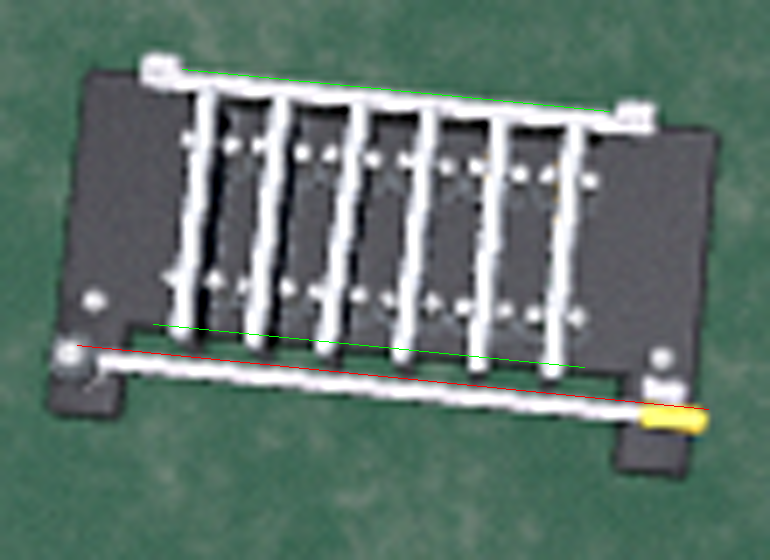

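The top view shows all six near ends in one line parallel to the rail, from (182,342) to (552,378). The bar lies parallel to them, with its yellow cap against the rest pad at (665,405), and the tool is well clear. I hand the job in.

```bash
python3 -c "
from rig import ctrl
print(ctrl.finish_job())"
```

```text
the job is handed in; nothing more can be done
None
```

I pressed all six modules home against the back stop, then swung the retaining bar shut onto its rest, and handed the job in at about 16 s. By touch and the last picture everything was in place, but I got no verdict back.

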